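Rock the bin to tip out the walnuts

ROBOT

A 6-joint arm with a two-finger parallel gripper is mounted at the origin on a cart in front of the work surface, level with it; the furniture and walls round the work are solid. World frame = base frame: x ahead of the robot, y to its left, z up, the work surface at z = 0. Lengths are in m, angles in degrees, forces in N, time in s.
With the tool pointing down it reaches from about 0.275 to 0.875 m from the base axis. Payload 12.5 kg.
Tool frame: the origin (TCP) lies on the centre line of the jaws, within the pads' length; the fingertips stand 17 mm ahead of it and the grasp point (between the pads) lies 2 mm behind it; z points along the fingers, y is the line along which they close (so a half turn about z gives the same grasp; the last joint's range is limited). The gripper opens to 85 mm and grips with 20 to 120 N. Pads are 22 mm wide; open, the fingers measure 114 mm over their backs; the gripper's body (76 mm by 85 mm) begins 54 mm behind the grasp point. The pads swing forward as they close: fully open they stand 13 mm farther back than shut.
Start: joints at [59.782, 20.094, 94.641, -0, 65.266, -4.847], TCP at [0.236, 0.497, 0.248] pointing down, gripper open.
Joint ranges: [-157.81, 157.81], [-45, 120.19], [0.68, 151.7], [-89.99, 269.99], [4.06, 180], [-164.3, 164.3]. Speed limits (degrees/s): [127.2, 127.2, 159.86, 180, 180, 180].

INTERFACE

Orientations are given as [roll, pitch, yaw] about the fixed x, y, z axes, in that order (R = Rz(yaw) Ry(pitch) Rx(roll)).
In Python, from plant import observe, grab_frame, job_done gives the robot as it stands.
- The arm moves only by the tool jog_arm, never from a script. Its argument "targets" is one flat list of numbers, 7 for each row, row after row: the turn, a rotation vector about the tool's x, y, z in rad, then the shift along the tool's x, y, z in mm, then the finger opening in mm, from 0 to 85.4. In form: [ax, ay, az, dx, dy, dz, jaw, ax, ay, az, dx, dy, dz, jaw, ...]. A call has 1 to 12 rows; each row is the pose to reach, as a shift and turn from the pose commanded when the call began, along the tool's axes at that moment; what a row does not reach only later rows make up. A row lasts 1/8 s, in which the tool goes at most 62.5 mm and 10.7 degrees, less where a joint would pass 70% of its speed; a pose out of reach is approached as far as the arm can. A call with a gripper value outside its range is refused whole. The fingers move at their own pace and stop on an object; "force" is the grip in N (left out, the last holds). Time passes only in rows, so rows that repeat a pose let the fingers close. It gives the time, the measured TCP pose, the force, the opening and the grip force at its end, in the units of the state.
- observe(): the state, without advancing time (a new reading comes with each control period).
- grab_frame(name): name is "side" or "top"; returns a dict with "color" (400x640x3 uint8, red, green, blue), "vertical_fov" (degrees; the focal length in pixels is half the picture's height over the tangent of half this angle, whatever the lens; pixels are square), "cx", "cy" (the principal point, pixels), "k1" (the pictures are not rectified: a ray, as slopes to the right and down, at radius r is drawn at 1 + k1 r^2 times it, then the intrinsics apply), "T" (4x4, takes a point from camera to world coordinates). Camera axes: x right, y up, looking along -z (the intrinsics and any distortion apply to the point x, -y, -z); pixel columns grow to the right and rows downward; lengths in m; the calibration is good to about 2 mm. A picture is of the moment at which its call begins. There is no depth.
- job_done(): hands the job in; it is judged then, once.
The state is a dict: "time": time; "joint_positions": joint angles; "dq": joint speeds; "tau": joint torques, N m; "ee_pos": TCP position; "ee_rot": TCP orientation; "force": force on the tool from outside, world axes, zero at the start; "torque": the same for the moment, N m; "opening": opening from 0.0 (shut) to 1.0 (fully open); "finger_force": force on a finger pad.
Only numpy, scipy, OpenCV 4.12 (cv2) and the standard library are available. Lean on these libraries where they do the work, as an engineer would, in place of code of your own. Each camera call takes 0.05 s, during which the arm holds its last target. There are 200 camera calls.

TASK

Tip both walnuts out of the heavy steel bin into the tray in front of it. The bin is too heavy to lift: take its handle and rock it forward on its front foot, keeping that foot in its groove on the stand, until the walnuts have rolled out. Then bring the bin back so that it stands level on the stand again, and let go.

Things in the scene. Friction and masses are not known exactly. Their poses are not given: they have to be found in the camera images.
- stand: Fixed plywood stand, an open aluminium tray joined to its front. Origin: axis of the groove (two 5 mm ridges along y) holding the bin's front foot, 88 mm above the table; x = pour direction, from stand to tray, roughly away from the robot; z up. Top board 8 mm below the origin. Tray inside: x 25 to 247, y -101 to 101 mm; floor 84, rim 48 mm below the origin.
- bin: Loose open steel bin, about 2.2 kg, 130 mm wide (y), on two round foot bars. Origin: axis of the front bar, about which it rocks; when level it and its axes coincide with the stand's. Rear wall x = -115, rim z = 125; lip x = 80, z = 88 mm. Front wall slopes 40 degrees: walnuts roll out by 70 degrees of tilt, room for 75. Past about 40 it falls forward unless held; lead it back.
- bin_handle (a point): Middle of the bin's handle: a straight round level bar, 12 mm thick, 100 mm long along the bin's y, above its rear wall; at x = -112, z = 160 mm from the bin's origin, 35 mm clear over the rear rim. Can be taken from above, one finger before and one behind it; it turns between the fingers as the bin rocks, so the gripper may keep pointing down. Axes as the bin's.
- walnut_1: A walnut in its shell, 34 mm thick, 38 mm long, loose on the bin's floor (left part at the start, +y). Origin at its centre.
- walnut_2: A second walnut of the same size, loose on the bin's floor (right part at the start, -y). Origin at its centre.

How it is judged (in metres and radians):
On the way:
1. the bin is rocked forward by more than 40 degrees on its front foot (angle between bin's own z axis and vertical above 0.7 rad), for 0.1 s.
At the end, for the whole second after the job is handed in: Both walnuts lie in the tray, below its rim; the bin stands level on the stand (within 10 degrees), at rest, its front foot in the groove (its origin within 30 mm of the stand's) (x of walnut_1 in the frame of stand between 0.02 and 0.25 m and y of walnut_1 in the frame of stand between -0.103 and 0.103 m and z of each of walnut_1, walnut_2 in the frame of stand below -0.045 m and x of walnut_2 in the frame of stand between 0.02 and 0.25 m and y of walnut_2 in the frame of stand between -0.103 and 0.103 m and angle between bin's own z axis and vertical below 0.17 rad and distance between bin and stand below 0.03 m and linear speed of bin below 0.05 m/s); the robot touches nothing.
It fails at once if the bin is lifted or pushed so that its front foot leaves the groove (more than 30 mm from its place on the stand) (distance between bin and stand above 0.03 m).
It also fails if it takes over 40 s, if anything falls off the work surface, if the arm or the gripper's body presses on something with over 40 N, if the wrist force passes 120 N, or if a joint passes its speed limit or range.

## Working session

There is one attempt and no reset: what is moved stays moved. The work goes in short steps, Python scripts to look and compute and a tool call to move; the robot and the scene stay as the last step left them, time stands still between calls to the robot, and variables do not carry over. Pictures are saved under pics/ and viewed, at most 10 in all, crops included, and the job is handed in when it is done.

Besides the shell and the picture viewer there is one more tool, called after "Request:" as name(argument=value, ...), one argument or row to a line, values as JSON. jog_arm: Moves the arm, as the interface text tells. Its arguments: {"type":"object","properties":{"targets":{"type":"array","items":{"type":"number"}},"force":{"type":"number"}},"required":["targets"]}

```bash
mkdir -p pics
cat > h.py <<'E'
import numpy as np, cv2
from plant import observe, grab_frame, job_done
def K(f):
    fl=200/np.tan(np.radians(f["vertical_fov"]/2)); return fl
def proj(f,P):
    P=np.atleast_2d(P); T=np.array(f["T"]); c=(P-T[:3,3])@T[:3,:3]
    s=np.c_[c[:,0]/-c[:,2],-c[:,1]/-c[:,2]]; r2=(s**2).sum(1,keepdims=True)
    return s*(1+f["k1"]*r2)*K(f)+[f["cx"],f["cy"]]
def ray(f,uv):
    uv=np.atleast_2d(uv).astype(float); d=(uv-[f["cx"],f["cy"]])/K(f); s=d.copy()
    for _ in range(30): s=d/(1+f["k1"]*(s**2).sum(1,keepdims=True))
    T=np.array(f["T"]); v=np.c_[s[:,0],-s[:,1],-np.ones(len(s))]@T[:3,:3].T
    return T[:3,3],v
def atz(f,uv,z):
    o,v=ray(f,uv); return o+v*((z-o[2])/v[:,2])[:,None]
E
python3 - <<'E'
from h import *
for n in("top","side"):
    f=grab_frame(n); cv2.imwrite(f"pics/{n}1.png",f["color"][...,::-1]); print(n,f["vertical_fov"],f["cx"],f["cy"],f["k1"],np.round(f["T"],3).tolist())
print(observe())
E
```

```text
top 43.327090114200224 316.1175668708706 190.96557800645425 -0.12062848051945374 [[-0.011, 0.99, -0.143, 0.39], [-1.0, -0.009, 0.011, 0.107], [0.01, 0.143, 0.99, 1.037], [0.0, 0.0, 0.0, 1.0]]
side 52.5787153067031 322.8563177222913 198.8349812686781 0.028134554358535412 [[0.98, 0.136, -0.147, 0.388], [-0.201, 0.663, -0.721, -0.493], [-0.0, 0.736, 0.677, 0.79], [0.0, 0.0, 0.0, 1.0]]
{'time': 0.1, 'joint_positions': array([ 5.97834244e+01,  2.01207200e+01,  9.46734551e+01, -7.91287480e-04,
        6.52651970e+01, -4.84609213e+00]), 'dq': array([ 0.02997319, -0.11593929, -0.00993506,  0.03242205,  0.00680869,
       -0.02688649]), 'tau': array([ 1.08562912e-03, -5.06845951e+01, -2.91868597e+01, -4.14099202e-05,
        2.70153192e-03, -5.49159950e-06]), 'ee_pos': array([0.23548663, 0.49672699, 0.24781618]), 'ee_rot': array([-1.79940780e+02, -4.29993871e-03,  1.54629846e+02]), 'force': array([ 0.24699374,  0.36290463, -0.55134428]), 'torque': array([0.01251196, 0.00864572, 0.0625422 ]), 'finger_force': 0.0, 'opening': 0.9975814385354946}
```

View pics/top1.png

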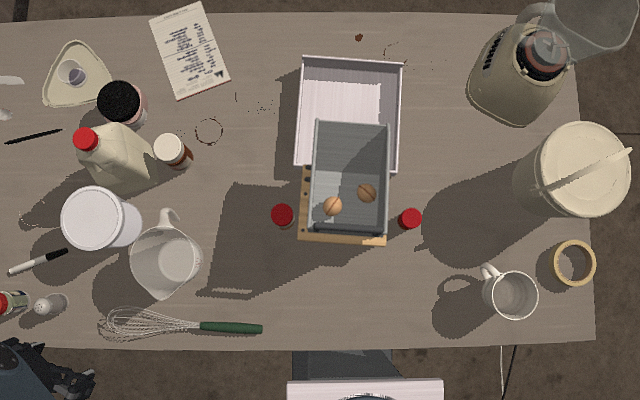

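View pics/side1.png

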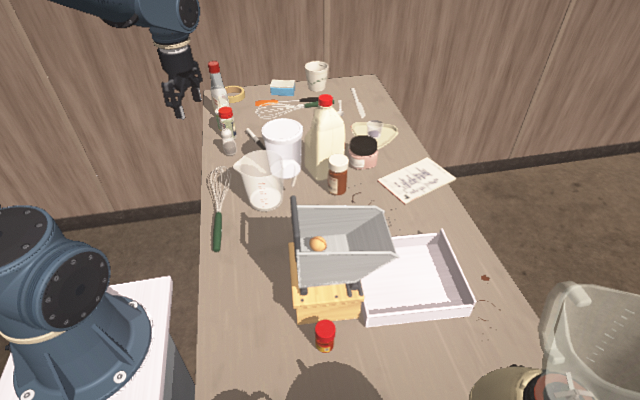

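The top view shows the tray (corners at about (302,56) and (404,62)), the bin at about (350,175), its walnuts at (333,206) and (366,193), and the dark handle near (348,232). The side view shows the bin at (340,245), with the tray on its right. I'll enlarge both.

Run:
```python
import cv2
a=cv2.imread("pics/top1.png")[45:255,270:430]; cv2.imwrite("pics/top1c.png",cv2.resize(a,None,fx=2.8,fy=2.8,interpolation=2))
a=cv2.imread("pics/side1.png")[185:335,275:485]; cv2.imwrite("pics/side1c.png",cv2.resize(a,None,fx=3.8,fy=3.8,interpolation=2))
```

```text
(no output)
```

View pics/top1c.png

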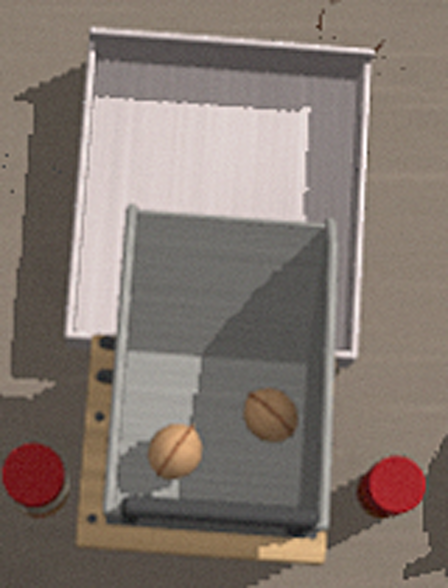

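View pics/side1c.png

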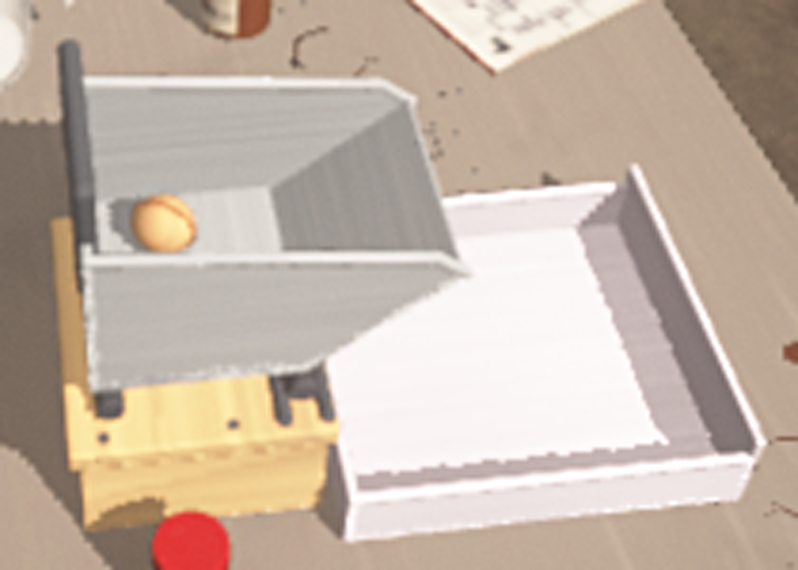

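The top crop shows the rim corners at (93,34), (370,53), (70,335) and (352,355), the lip corners at (131,210) and (331,224), and the handle from (123,511) to (316,519). The side crop shows the lip corners at (465,270) and (412,98), and the handle's far end at (68,45). I'll fit the pose to these points.

```bash
cat > fit.py <<'E'
from h import *
from scipy.optimize import least_squares
ft,fs=grab_frame("top"),grab_frame("side")
t=lambda u,v:(270+u/2.8,45+v/2.8); s=lambda u,v:(275+u/3.8,185+v/3.8)
# frame pts (mm)
M=[(ft,t(93,34),(248,102,-48)),(ft,t(370,53),(248,-102,-48)),(ft,t(70,335),(24,102,-48)),(ft,t(352,355),(24,-102,-48)),
(ft,t(131,210),(80,65,88)),(ft,t(331,224),(80,-65,88)),(ft,t(219.5,513),(-112,0,160)),
(fs,s(465,270),(80,-65,88)),(fs,s(412,98),(80,65,88)),(fs,s(68,45),(-112,50,162)),(fs,s(763,445),(248,-102,-48)),(fs,s(634,170),(248,102,-48))]
def W(p,q):
    c,n=np.cos(p[2]),np.sin(p[2]); q=np.atleast_2d(q)/1000.
    return np.c_[p[0]+c*q[:,0]-n*q[:,1],p[1]+n*q[:,0]+c*q[:,1],0.088+q[:,2]]
res=lambda p:np.concatenate([(proj(f,W(p,q))-uv).ravel() for f,uv,q in M])
r=least_squares(res,[.45,.03,0],loss="soft_l1"); p=r.x
print(p,np.degrees(p[2])); print(np.round(res(p).reshape(-1,2),1).tolist())
print("handle",W(p,(-112,0,160)),"lip",W(p,(80,0,88)))
print("handle from top alone",atz(ft,t(219.5,513),0.248))
from scipy.spatial.transform import Rotation as R
print(R.from_euler("xyz",observe()["ee_rot"],degrees=True).as_matrix().round(3).tolist())
E
python3 fit.py
```

```text
[ 0.55687941  0.03877398 -0.08236883] -4.719386525365518
[[0.0, 2.3], [-2.0, 2.9], [-0.2, -0.8], [-0.2, -0.5], [-1.1, -0.7], [0.6, -0.2], [0.2, -0.8], [1.0, 1.0], [-0.4, -0.4], [0.4, 0.1], [-3.3, 2.3], [-1.5, 3.9]]
handle [[0.44525913 0.04798886 0.248     ]] lip [[0.63660818 0.03219192 0.176     ]]
handle from top alone [[0.44407954 0.04829767 0.248     ]]
[[-0.904, 0.428, -0.0], [0.428, 0.904, -0.001], [0.0, -0.001, -1.0]]
```

Handle is at (0.445, 0.048, 0.248), with yaw −4.7°; this agrees with the top view alone to within 1–2 mm, and the height is right. I'll raise the tool, go across to above the handle and turn it.

Request:
jog_arm(
  targets=[0, 0, 0, 0, 0, -60, 60, 0, 0, 0, 0, 0, -120, 60, 0, 0, 0.15, -48, -40, -150, 60, 0, 0, 0.3, -96, -79, -150, 60, 0, 0, 0.45, -143, -118, -150, 60, 0, 0, 0.6, -191, -158, -150, 60, 0, 0, 0.76, -239, -197, -150, 60, 0, 0, 0.91, -286, -237, -150, 60, 0, 0, 1.06, -334, -276, -150, 60, 0, 0, 1.211, -381.5, -316, -150, 60, 0, 0, 1.211, -381.5, -316, -150, 60, 0, 0, 1.211, -381.5, -316, -150, 60],
  force=60,
)

```text
time: 1.7
ee_pos: [0.4447, 0.0482, 0.3981]
ee_rot: [-180.0, -0.0, 85.3]
force: [-0.6, -0.2, -0.2]
opening: 0.705
finger_force: 0.0
```

Request:
jog_arm(
  targets=[0, 0, 0, 0, 0, 50, 60, 0, 0, 0, 0, 0, 100, 60, 0, 0, 0, 0, 0, 130, 60, 0, 0, 0, 0, 0, 145, 60, 0, 0, 0, 0, 0, 152, 60, 0, 0, 0, 0, 0, 152, 60],
)

```text
time: 2.45
ee_pos: [0.4452, 0.0483, 0.2468]
ee_rot: [180.0, -0.0, 85.3]
force: [-0.7, -0.3, 0.3]
opening: 0.697
finger_force: 0.0
```

Run:
```python
from h import *
a=[]
for n in("top","side"):
    f=grab_frame(n); c=f["color"][...,::-1]
    c=c[150:260,280:430] if n=="top" else c[150:300,250:400]
    a.append(cv2.resize(c,(400,int(400*c.shape[0]/c.shape[1])),interpolation=2)[:290])
h=min(x.shape[0] for x in a); cv2.imwrite("pics/g1.png",np.hstack([x[:h] for x in a])); print(observe()["force"])
```

```text
[-0.30609139 -0.15905872 -0.36618647]
```

View pics/g1.png

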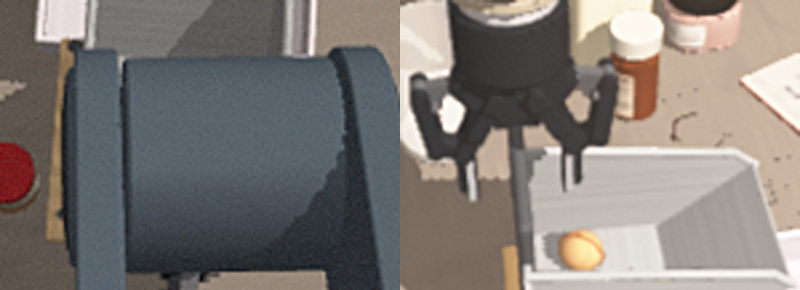

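The side half shows the fingers standing on each side of the handle bar: rear tip at about (472,190), front tip at (570,185), bar at (520,150). I'll close now.

Request:
jog_arm(
  targets=[0, 0, 0, 0, 0, 0, 30, 0, 0, 0, 0, 0, 0, 18, 0, 0, 0, 0, 0, 0, 5, 0, 0, 0, 0, 0, 0, 5, 0, 0, 0, 0, 0, 0, 5, 0, 0, 0, 0, 0, 0, 5],
  force=60,
)

```text
time: 3.3
ee_pos: [0.4448, 0.048, 0.2466]
ee_rot: [-180.0, 0.0, 85.2]
force: [-4.2, -0.0, 5.7]
opening: 0.115
finger_force: 58.4
```

Run:
```python
import numpy as np
# rows: tool y=stand x, tool z=down, relative to level; for tilt th
for th in range(0,77,2):
    t=np.radians(th);c,s=np.cos(t),np.sin(t)
    print(th,round((-112*c+160*s)+112,1),round(160-(160*c+112*s),1),end=" | ")
```

```text
0 0.0 0.0 | 2 5.7 -3.8 | 4 11.4 -7.4 | 6 17.3 -10.8 | 8 23.4 -14.0 | 10 29.5 -17.0 | 12 35.7 -19.8 | 14 42.0 -22.3 | 16 48.4 -24.7 | 18 54.9 -26.8 | 20 61.5 -28.7 | 22 68.1 -30.3 | 24 74.8 -31.7 | 26 81.5 -32.9 | 28 88.2 -33.9 | 30 95.0 -34.6 | 32 101.8 -35.0 | 34 108.6 -35.3 | 36 115.4 -35.3 | 38 122.2 -35.0 | 40 129.0 -34.6 | 42 135.8 -33.8 | 44 142.6 -32.9 | 46 149.3 -31.7 | 48 156.0 -30.3 | 50 162.6 -28.6 | 52 169.1 -26.8 | 54 175.6 -24.7 | 56 182.0 -22.3 | 58 188.3 -19.8 | 60 194.6 -17.0 | 62 200.7 -14.0 | 64 206.7 -10.8 | 66 212.6 -7.4 | 68 218.4 -3.8 | 70 224.0 0.0 | 72 229.6 4.0 | 74 234.9 8.2 | 76 240.2 12.6 |
```

Request:
jog_arm(
  targets=[0, 0, 0, 0, 5.7, -3.8, 5, 0, 0, 0, 0, 11.4, -7.4, 5, 0, 0, 0, 0, 17.3, -10.8, 5, 0, 0, 0, 0, 23.4, -14, 5, 0, 0, 0, 0, 29.5, -17, 5, 0, 0, 0, 0, 35.7, -19.8, 5, 0, 0, 0, 0, 42, -22.3, 5, 0, 0, 0, 0, 48.4, -24.7, 5, 0, 0, 0, 0, 54.9, -26.8, 5, 0, 0, 0, 0, 61.5, -28.7, 5],
)

```text
time: 4.55
ee_pos: [0.5055, 0.043, 0.2753]
ee_rot: [-179.9, 0.0, 85.3]
force: [-8.8, 0.2, 7.8]
opening: 0.114
finger_force: 62.1
```

Forces are small. Next, from 20° to 44°.

Request:
jog_arm(
  targets=[0, 0, 0, 0, 6.6, -1.6, 5, 0, 0, 0, 0, 13.3, -3, 5, 0, 0, 0, 0, 20, -4.2, 5, 0, 0, 0, 0, 26.7, -5.2, 5, 0, 0, 0, 0, 33.5, -5.9, 5, 0, 0, 0, 0, 40.3, -6.3, 5, 0, 0, 0, 0, 47.1, -6.6, 5, 0, 0, 0, 0, 53.9, -6.6, 5, 0, 0, 0, 0, 60.7, -6.3, 5, 0, 0, 0, 0, 67.5, -5.9, 5, 0, 0, 0, 0, 74.3, -5.1, 5, 0, 0, 0, 0, 81.1, -4.2, 5],
)

```text
time: 6.05
ee_pos: [0.5872, 0.0362, 0.2791]
ee_rot: [-180.0, 0.0, 85.2]
force: [-2.9, -0.0, 2.4]
opening: 0.116
finger_force: 65.4
```

Request:
jog_arm(
  targets=[0, 0, 0, 0, 6.7, 1.2, 5, 0, 0, 0, 0, 13.4, 2.6, 5, 0, 0, 0, 0, 20, 4.3, 5, 0, 0, 0, 0, 26.5, 6.1, 5, 0, 0, 0, 0, 33, 8.2, 5, 0, 0, 0, 0, 39.4, 10.6, 5, 0, 0, 0, 0, 45.7, 13.1, 5, 0, 0, 0, 0, 52, 15.9, 5, 0, 0, 0, 0, 58.1, 18.9, 5, 0, 0, 0, 0, 64.1, 22.1, 5],
)

```text
time: 7.3
ee_pos: [0.6516, 0.0308, 0.2571]
ee_rot: [179.9, 0.0, 85.2]
force: [0.3, 0.1, 1.5]
opening: 0.115
finger_force: 65.5
```

Request:
jog_arm(
  targets=[0, 0, 0, 0, 5.9, 3.4, 5, 0, 0, 0, 0, 11.7, 7, 5, 0, 0, 0, 0, 17.3, 10.8, 5, 0, 0, 0, 0, 22.9, 14.8, 5, 0, 0, 0, 0, 22.9, 14.8, 5, 0, 0, 0, 0, 22.9, 14.8, 5, 0, 0, 0, 0, 22.9, 14.8, 5, 0, 0, 0, 0, 22.9, 14.8, 5, 0, 0, 0, 0, 22.9, 14.8, 5, 0, 0, 0, 0, 22.9, 14.8, 5],
)

```text
time: 8.55
ee_pos: [0.6736, 0.0289, 0.2423]
ee_rot: [-180.0, 0.0, 85.2]
force: [0.2, 0.2, 1.0]
opening: 0.115
finger_force: 66.2
```

Run:
```python
from h import *
a=[]
for n in("top","side"):
    f=grab_frame(n); c=f["color"][...,::-1]
    c=c[40:260,270:430] if n=="top" else c[160:340,275:485]
    a.append(cv2.resize(c,None,fx=500/c.shape[0],fy=500/c.shape[0],interpolation=2)[:,:435])
cv2.imwrite("pics/p1.png",np.hstack(a)); print(observe()["force"],a[0].shape,a[1].shape)
```

```text
[-0.23998739  0.1336635   0.79566834] (500, 364, 3) (500, 435, 3)
```

View pics/p1.png

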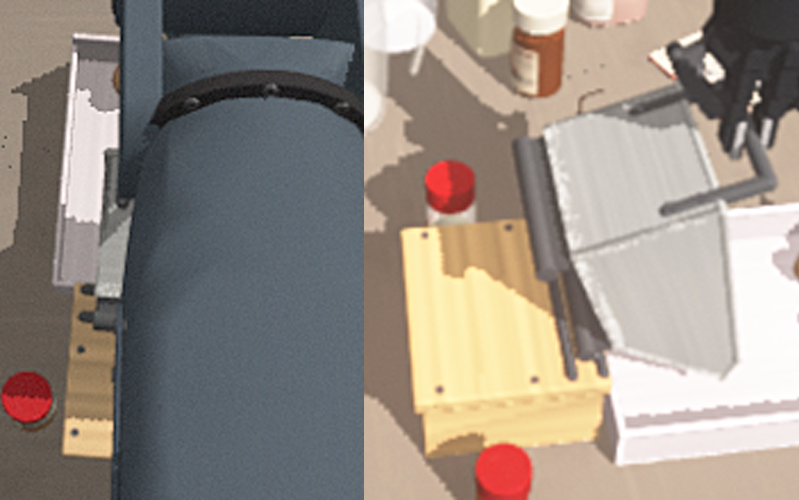

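The bin is tilted about 70°, with its foot at the groove (side half, about (585,360)). Walnut-coloured spots show at (118,80) in the top half and (797,258) in the side half. I'll look at the whole tray from the side.

Run:
```python
from h import *
c=grab_frame("side")["color"][...,::-1][170:340,320:500]; cv2.imwrite("pics/p2.png",cv2.resize(c,None,fx=3,fy=3,interpolation=2))
```

```text
(no output)
```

View pics/p2.png

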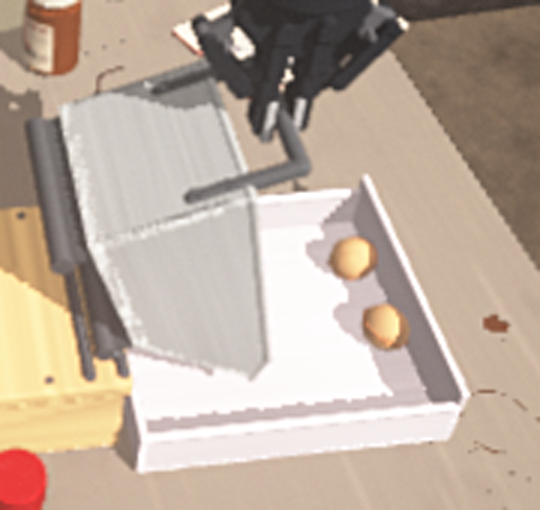

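Both walnuts lie in the tray, at (353,258) and (386,327). I'll lead the bin back, from 72° to 48°.

Request:
jog_arm(
  targets=[0, 0, 0, 0, -5.6, -4, 5, 0, 0, 0, 0, -11.2, -7.8, 5, 0, 0, 0, 0, -17, -11.4, 5, 0, 0, 0, 0, -22.9, -14.8, 5, 0, 0, 0, 0, -28.9, -18, 5, 0, 0, 0, 0, -35, -21, 5, 0, 0, 0, 0, -41.3, -23.8, 5, 0, 0, 0, 0, -47.6, -26.3, 5, 0, 0, 0, 0, -54, -28.7, 5, 0, 0, 0, 0, -60.5, -30.8, 5, 0, 0, 0, 0, -67, -32.6, 5, 0, 0, 0, 0, -73.6, -34.3, 5],
)

```text
time: 10.2
ee_pos: [0.6001, 0.0351, 0.2769]
ee_rot: [180.0, -0.0, 85.2]
force: [0.2, -0.2, -7.1]
opening: 0.115
finger_force: 62.8
```

Request:
jog_arm(
  targets=[0, 0, 0, 0, -6.7, -1.4, 5, 0, 0, 0, 0, -13.4, -2.6, 5, 0, 0, 0, 0, -20.2, -3.5, 5, 0, 0, 0, 0, -27, -4.3, 5, 0, 0, 0, 0, -33.8, -4.7, 5, 0, 0, 0, 0, -40.6, -5, 5, 0, 0, 0, 0, -47.4, -5, 5, 0, 0, 0, 0, -54.2, -4.7, 5, 0, 0, 0, 0, -61, -4.3, 5, 0, 0, 0, 0, -67.8, -3.6, 5, 0, 0, 0, 0, -74.5, -2.6, 5, 0, 0, 0, 0, -81.2, -1.4, 5],
)

```text
time: 11.7
ee_pos: [0.5192, 0.0418, 0.2786]
ee_rot: [179.9, -0.0, 85.2]
force: [1.4, -0.5, -12.0]
opening: 0.113
finger_force: 63.8
```

Request:
jog_arm(
  targets=[0, 0, 0, 0, -6.7, 1.4, 5, 0, 0, 0, 0, -13.3, 3, 5, 0, 0, 0, 0, -19.9, 4.9, 5, 0, 0, 0, 0, -26.4, 7, 5, 0, 0, 0, 0, -32.8, 9.4, 5, 0, 0, 0, 0, -39.1, 11.9, 5, 0, 0, 0, 0, -45.3, 14.7, 5, 0, 0, 0, 0, -51.4, 17.7, 5, 0, 0, 0, 0, -57.5, 20.9, 5, 0, 0, 0, 0, -63.4, 24.3, 5, 0, 0, 0, 0, -69.1, 27.9, 5, 0, 0, 0, 0, -74.8, 31.7, 5],
)

```text
time: 13.2
ee_pos: [0.4441, 0.048, 0.2459]
ee_rot: [-179.9, 0.0, 85.2]
force: [-4.0, 1.0, -1.4]
opening: 0.113
finger_force: 66.6
```

Run:
```python
from h import *
c=grab_frame("side")["color"][...,::-1][185:335,275:485]; cv2.imwrite("pics/r1.png",cv2.resize(c,None,fx=3.8,fy=3.8,interpolation=2)); print(observe()["force"])
```

```text
[-4.57716078  1.27964734 -0.71842661]
```

View pics/r1.png

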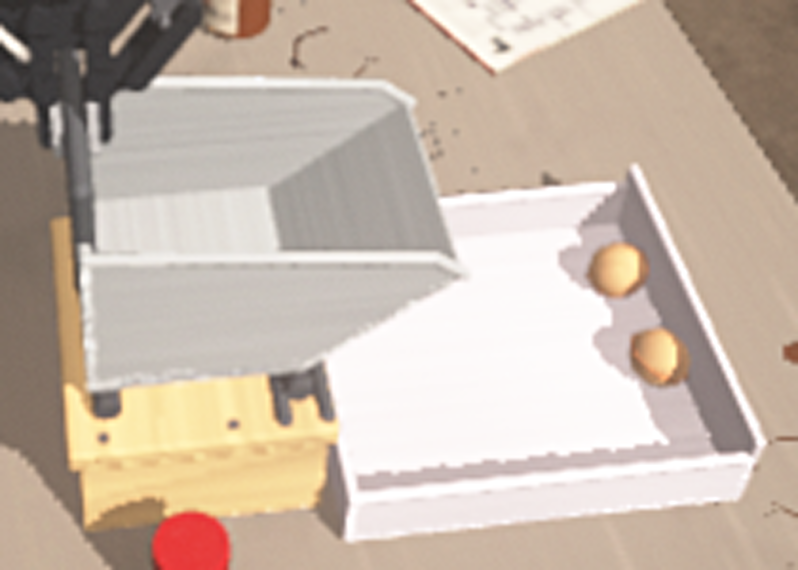

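The bin is back where it started (lip corners at (462,272) and (412,100), as before), and both walnuts are in the tray at (617,270) and (658,355). I'll open the gripper and go up.

Request:
jog_arm(
  targets=[0, 0, 0, 0, 0, 0, 25, 0, 0, 0, 0, 0, 0, 60, 0, 0, 0, 0, 0, 0, 60, 0, 0, 0, 0, 0, 0, 60, 0, 0, 0, 0, 0, -20, 60, 0, 0, 0, 0, 0, -60, 60, 0, 0, 0, 0, 0, -110, 60, 0, 0, 0, 0, 0, -150, 60, 0, 0, 0, 0, 0, -150, 60, 0, 0, 0, 0, 0, -150, 60],
)

```text
time: 14.5
ee_pos: [0.4447, 0.048, 0.3954]
ee_rot: [-179.9, 0.0, 85.2]
force: [-0.9, 0.7, -0.2]
opening: 0.7
finger_force: 0.0
```

Run:
```python
from h import *
c=grab_frame("side")["color"][...,::-1][185:335,275:485]; cv2.imwrite("pics/r2.png",cv2.resize(c,None,fx=3.8,fy=3.8,interpolation=2)); print(observe()["force"])
```

```text
[-0.52450442  0.02854155 -1.30300779]
```

View pics/r2.png

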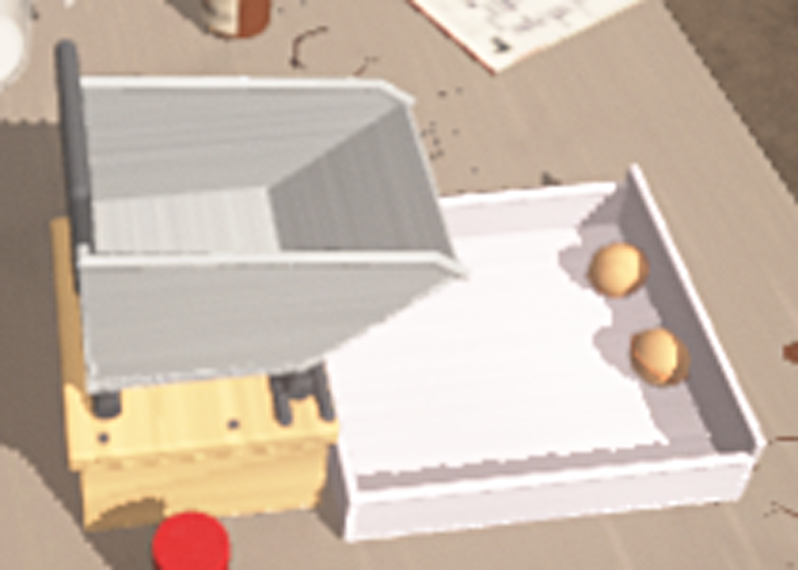

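The bin stands free and level in its groove (lip corner at (464,272), handle end at (66,45)). Both walnuts are in the tray, and the gripper is clear of everything.

```bash
python3 -c "
from plant import job_done
print(job_done())"
```

```text
the job is handed in; nothing more can be done
None
```

I tipped both walnuts into the tray, set the bin back level with its front foot in the groove, let go, and handed in the job at about 14.5 s; it returned no verdict, but the last picture shows all of this.

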